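Snap the lens cover home on an LED lamp engine with the seating tool

TASK

The lens cover has only been laid on top of the lamp engine clamped in the nest. Take the seating tool from its stand, set it squarely on the lens and press straight down until the cover clicks home level under all four spring catches, keep it pressed down at about 20 N for half a second to bed its seal (above 35 N the lens cracks), then stand the tool back in its stand. Do not touch the lens with the gripper and leave everything else on the bench where it is.

Things in the scene. Friction and masses are not known exactly. Their poses are not given: they have to be found in the camera images.
- lamp: Black finned LED lamp engine clamped by two aluminium jaws on a blue-grey square nest plate 116 mm wide, fixed to the bench. Origin on the lamp's upright axis near the bench top; above it: top of the nest plate 14 mm, round black lamp flange (84 mm across) 53 mm, seat 61 mm, tops of the steel catches 71 mm, tops of four black ribs that keep the cover within 1 mm of the axis 75.5 mm.
- seat (a point): Centre of the lamp's rigid white seat (52 mm across, with a thin black seal) for the cover, 61 mm above the lamp's origin. Round it, 45 degrees off the nest's x and y axes, stand four sprung steel catches, 56 mm across between their round noses, whose middles lie 8.3 mm above the seat. The tapered flange pushes each out 2.5 mm in passing; then they click in over it.
- lens_top (a point): Centre of the cover's flat top; z up. Cover, 80 g, 16 mm high: orange flange 61 mm across, 8 mm thick; clear barrel 44 mm across. It starts level and centred on the catch noses, top 22.5 mm above the seat point; home, 16 mm. Push needed rises to 8 to 22 N, falls away at the click, then rises steeply on the rigid seat. Over 35 N cracks the lens.
- tool_grip (a point): Middle of the seating tool's handle, 74 mm above the underside of its foot; z up the tool. Upright round tool, 108 mm high, about 220 g: flat white foot 50 mm across, 10 mm thick; steel shank 18 mm across to 40 mm; aluminium collar 38 mm across to 46 mm; blue handle 26 mm across to 102 mm; end cap 28 mm across.
- tool_foot (a point): Centre of the underside of the seating tool's foot; z points up the tool.
- stand_floor (a point): Centre of the floor of the tool's stand, a black round dish fixed to the bench: floor 6 mm above the bench, wall 58 mm across inside and 74 mm outside, rim 12 mm above the floor. The tool stands in it upright on its foot.
- finished: Finished lamp engine like the other, cover already home, loose on the bench: 84 mm across, 63 mm high, origin at the centre of its underside. Leave it alone.
- tray: Dark tray, 110 x 180 x 22 mm, with two spare lens covers; origin at the centre of its underside. Leave it alone.
- spare0: Spare lens cover lying in the tray; origin at the centre of its underside. Leave it alone.
- spare1: Second spare lens cover lying in the tray; origin at the centre of its underside. Leave it alone.
- tape: Roll of yellow tape, 96 mm across, 18 mm high, lying flat; origin at the centre of its underside. Leave it alone.
- cleaner: White closed bottle with blue cap, 60 mm across, 130 mm high; origin at the centre of its underside. Leave it alone.
- tweezers: Steel tweezers, 125 mm long, lying flat; origin at the middle. Leave them alone.
- driver: Screwdriver with orange handle, 180 mm long, lying; origin at its underside. Leave it alone.
There are look-alikes about, which are no part of the job. What is shaped like the part that bears tool_grip but red or turquoise is not meant.

How it is judged:
By the outcome, as a careful person would: the job done as asked, in the order asked, and still so for the second after the job is handed in, with the robot touching nothing.
It also fails if it takes over 51 s, if anything falls off the work surface, if the arm or the gripper's body presses on something with over 40 N, if the wrist force passes 120 N, or if a joint passes its speed limit or range.

ROBOT

A 6-joint arm with a two-finger parallel gripper is mounted at the origin on the work surface. World frame = base frame: x ahead of the robot, y to its left, z up, the work surface at z = 0. Lengths are in mm, angles in degrees, forces in N, time in s.
With the tool pointing down it reaches from about 350 to 800 mm from the base axis. Payload 7.3 kg.
Tool frame: the origin (TCP) lies at the very end of the fingers, on their centre line; the grasp point (between the pads) lies 19 mm behind it (robot.grasp_offset is the distance from the TCP to the grasp point, in mm); y points along the fingers, z is the direction in which the jaws open and shut, and the axes are right-handed (so a half turn about y gives the same grasp; the last joint's range is limited). The gripper opens to 85 mm and grips with 20 to 120 N. Pads are 22 mm wide; open, the fingers measure 114 mm over their backs; the gripper's body (76 mm by 85 mm) begins 54 mm behind the grasp point. The pads swing forward as they close: fully open they stand 13 mm farther back than shut.
Start: joints at [-78.094, 19.595, 87.324, -0, 73.075, -8.365], TCP at [181.917, -492.494, 231.322] pointing down, gripper open.
Joint ranges: [-145.02, 145.02], [-44.19, 115.74], [2.07, 154.8], [-57.11, 237.11], [16.16, 152.29], [-177.93, 177.93]. Speed limits (degrees/s): [147.25, 147.25, 180, 180, 180, 180].

INTERFACE

Orientations are given as [roll, pitch, yaw] about the fixed x, y, z axes, in that order (R = Rz(yaw) Ry(pitch) Rx(roll)).
In Python, from rig import robot gives the robot as it stands.
- The arm moves only by the tool apply_moves, never from a script. Its argument "moves" is one flat list of numbers, 7 for each row, row after row: the turn, a rotation vector about the tool's x, y, z normalised to -1 to 1, where 1 is 120 degrees, then the shift along the tool's x, y, z normalised to -1 to 1, where 1 is 200 mm, then the opening, from 0 (shut) to 1 (fully open). In form: [wx, wy, wz, dx, dy, dz, hand, wx, wy, wz, dx, dy, dz, hand, ...]. A call has 1 to 12 rows; each row is the pose to reach, as a shift and turn from the pose commanded when the call began, along the tool's axes at that moment; what a row does not reach only later rows make up. A row lasts 1/8 s, in which the tool goes at most 62.5 mm and 10.7 degrees, less where a joint would pass 70% of its speed; a pose out of reach is approached as far as the arm can. A call with a number of a shift or a turn outside -1 to 1 is refused whole. A call with a gripper value outside its range is refused whole. The fingers move at their own pace and stop on an object; "force" is the grip in N (left out, the last holds). Time passes only in rows, so rows that repeat a pose let the fingers close. It gives the time, the measured TCP pose, the force and the opening at its end, in the units of the state.
- robot.read_state(): the state, without advancing time (a new reading comes with each control period).
- robot.camera(name): name is "scene" or "top" or "wrist"; returns the picture (480x640x3 uint8, blue, green, red); there is no depth.
- robot.camera_params(name): a dict with "fx", "fy", "cx", "cy" (pixels), "rvec" (rotation vector, rad) and "tvec" (3), from world to camera coordinates, as OpenCV has them. Camera axes: x right, y down, z forward; pixel columns grow to the right and rows downward; lengths in mm; the calibration is good to about 2 mm. A picture is of the moment at which its call begins: read the wrist's pose just before it. camera_params takes no time and is no camera call; for the wrist camera it gives the pose at the moment of the call.
- robot.finish_job(): hands the job in, once; it reports no verdict.
Trained networks look in the newest picture that a camera, given by its name, has taken for a name from the list of things; names that differ only in an ending like _2 or _b are one class to them, and where a whole thing is asked for, a point or a joint stands for the part that bears it (a point fixed in the world has none). Each returns a list of dicts, best first, with "conf" (0 to 1); they miss things now and then, are a little off and sometimes report something else, mostly with a low value. They report only what shows in the picture. A call takes as long as a camera call. They do not tell look-alikes from the thing itself.
- robot.look_for(target, camera): "extent" ([left, top, right, bottom] in pixels, round what is visible of it).
- robot.place_of(target, camera): "point" ([column, row] in pixels: a listed point, or the origin of a listed thing).
The state is a dict: "time_s": time; "joints": joint angles; "qd": joint speeds; "tau": joint torques, N m; "ee_pos": TCP position; "orientation": TCP orientation; "wrist_force": force on the tool from outside, world axes, zero at the start; "torque": the same for the moment, N m; "grip_width": finger opening in mm.
Only numpy, scipy, OpenCV 4.12 (cv2) and the standard library are available. Lean on these libraries where they do the work, as an engineer would, in place of code of your own. Each camera call takes 0.05 s, during which the arm holds its last target. There are 200 camera calls.

## Working session

There is one attempt and no reset: what is moved stays moved. The work goes in short steps, Python scripts to look and compute and a tool call to move; the robot and the scene stay as the last step left them, time stands still between calls to the robot, and variables do not carry over. Pictures are saved under pics/ and viewed, about 8 in all and at most 12, crops included, and the job is handed in when it is done.

Besides the shell and the picture viewer there is one more tool, called after "Emit:" by a JSON object that holds its "op" and its "data", one argument or row to a line. apply_moves: Moves the arm, as the interface text tells. Its arguments: {"type":"object","properties":{"moves":{"type":"array"},"force":{"type":"number"}},"required":["moves"]}

```bash
mkdir -p pics; ls; cat > h.py <<'E'
import numpy as np,cv2
from rig import robot
from scipy.spatial.transform import Rotation as R
def ray(cam,uv,p=None):
    p=p or robot.camera_params(cam)
    Rm=cv2.Rodrigues(np.array(p["rvec"],float))[0];t=np.array(p["tvec"],float).ravel()
    d=Rm.T@np.array([(uv[0]-p["cx"])/p["fx"],(uv[1]-p["cy"])/p["fy"],1.]);c=-Rm.T@t
    return c,d/np.linalg.norm(d)
def atz(cam,uv,z,p=None):
    c,d=ray(cam,uv,p);return c+d*(z-c[2])/d[2]
def tri(rays):
    A=sum(np.eye(3)-np.outer(d,d) for c,d in rays);b=sum((np.eye(3)-np.outer(d,d))@c for c,d in rays)
    return np.linalg.solve(A,b)
E
python3 - <<'E'
from h import *
np.set_printoptions(precision=1,suppress=True)
print(robot.read_state())
for c in("scene","top"):
    cv2.imwrite(f"pics/{c}0.png",robot.camera(c))
    print(c,ray(c,(320,240)))
    for t in("tool_grip","tool_foot","lens_top","seat","stand_floor","lamp","finished","tray","cleaner","tape"):
        r=robot.place_of(t,c);print(t,[(np.round(q["point"],1).tolist(),round(q["conf"],2)) for q in r[:4]])
E
```

```text
pics
{'time_s': 0.0, 'joints': array([-78.1,  19.6,  87.4,   0. ,  73.1,  -8.4]), 'qd': array([ 0. ,  0.1, -0. ,  0. , -0. ,  0. ]), 'tau': array([ -0. , -43.4, -24.6,  -0. ,   0. ,   0. ]), 'ee_pos': array([ 181.8, -492.1,  230.6]), 'orientation': array([ -90.1,    0. , -159.7]), 'wrist_force': array([-0.5,  0.4, -0.1]), 'torque': array([-0.,  0., -0.]), 'grip_width': 85.34685242575608}
scene (array([ 927.4, -474.2,  974. ]), array([-0.3,  0.4, -0.9]))
tool_grip [([259.5, 293.8], 0.86), ([171.0, 305.8], 0.62), ([185.2, 229.2], 0.62), ([208.4, 266.3], 0.59)]
tool_foot [([260.6, 312.6], 0.69), ([218.9, 281.3], 0.57)]
lens_top [([385.8, 119.5], 0.84), ([359.1, 233.5], 0.22)]
seat [([382.4, 125.3], 0.94)]
stand_floor [([215.5, 283.8], 0.76), ([211.0, 264.5], 0.45)]
lamp [([382.3, 148.3], 0.65)]
finished [([361.9, 234.7], 0.9)]
tray [([464.5, 196.8], 0.56)]
cleaner [([443.6, 273.5], 0.74), ([381.8, 126.7], 0.43)]
tape [([217.3, 284.5], 0.56), ([380.1, 147.9], 0.52)]
top (array([ 319.7,  -76. , 1634.9]), array([ 0.2,  0. , -1. ]))
tool_grip [([450.7, 287.3], 0.67), ([389.1, 329.7], 0.62), ([411.3, 286.2], 0.53), ([402.7, 243.3], 0.52)]
tool_foot [([445.3, 287.2], 0.85), ([391.7, 328.7], 0.72), ([400.7, 246.8], 0.55), ([405.8, 284.6], 0.54)]
lens_top [([209.2, 267.8], 0.56)]
seat [([211.3, 269.1], 0.61)]
stand_floor [([405.7, 285.2], 0.91), ([209.2, 268.0], 0.61), ([220.3, 185.8], 0.36)]
lamp [([218.2, 273.5], 0.94)]
finished [([301.2, 234.8], 0.56)]
tray [([217.1, 186.6], 0.97), ([455.2, 209.8], 0.53)]
cleaner [([295.1, 166.0], 0.64), ([201.2, 188.2], 0.25)]
tape [([372.4, 171.8], 0.98), ([219.7, 183.9], 0.65)]
```

View pics/scene0.png

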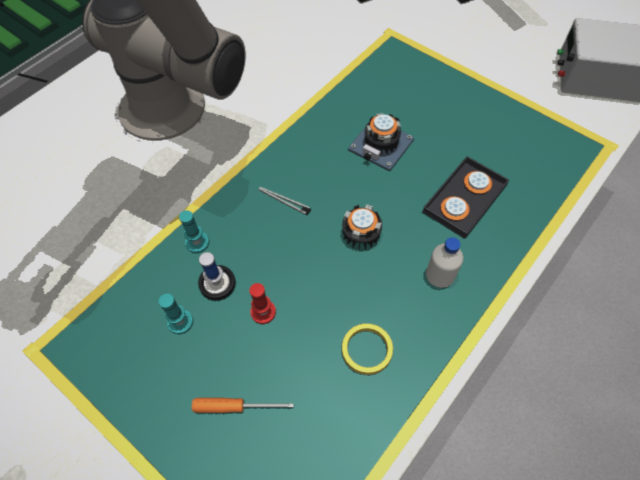

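View pics/top0.png

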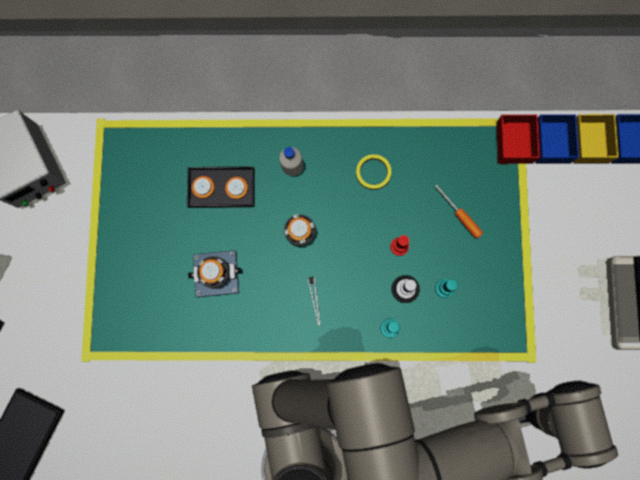

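```bash
python3 - <<'E'
from h import *
np.set_printoptions(precision=1,suppress=True)
print("stand?",tri([ray("scene",(215.5,283.8)),ray("top",(405.7,285.2))]))
print("grip?",tri([ray("scene",(208.4,266.3)),ray("top",(411.3,286.2))]))
print("lens",tri([ray("scene",(385.8,119.5)),ray("top",(209.2,267.8))]))
print("seat",tri([ray("scene",(382.4,125.3)),ray("top",(211.3,269.1))]))
print("lamp",tri([ray("scene",(382.3,148.3)),ray("top",(218.2,273.5))]))
for uv in((450.7,287.3),(389.1,329.7),(402.7,243.3),(301,235)): print(atz("top",uv,80))
E
```

```text
stand? [ 462.8 -261.2   16.5]
grip? [ 456.7 -263.1   84.9]
lens [502.5 247.7  87.3]
seat [499.7 244.3  70.3]
lamp [500.8 245.8 -11.3]
[ 453.4 -364.4   80. ]
[ 347.2 -207.4   80. ]
[ 566.2 -245.5   80. ]
[588.3  15.2  80. ]
```

Scene/top pictures: the blue-handled tool stands in its black dish at scene (213,275) / top (405,288). The turquoise ones at (450,287) and (390,328) and the red one at (402,245) in top are the look-alikes. The lamp is at scene (383,130) / top (212,272).

```bash
cat >> h.py <<'E'
def row(pos,yaw,hand,pos0=None,yaw0=None,rpy0=None):
    s=robot.read_state()
    R0=R.from_euler("xyz",rpy0 if rpy0 is not None else s["orientation"],degrees=True)
    p0=np.array(pos0 if pos0 is not None else s["ee_pos"])
    R1=R.from_euler("xyz",[-90,0,yaw],degrees=True)
    w=(R0.inv()*R1).as_rotvec(degrees=True)/120
    d=R0.inv().apply(np.array(pos)-p0)/200
    return np.round(np.r_[w,d,hand],4).tolist()
E
python3 - <<'E'
from h import *
np.set_printoptions(precision=3,suppress=True)
s=robot.read_state();c,d=ray("wrist",(320,240));R0=R.from_euler("xyz",s["orientation"],degrees=True)
print(R0.inv().apply(c-s["ee_pos"]),R0.inv().apply(d),robot.camera_params("wrist")["fx"])
print(row([458,-262,230],-135,1,[181.9,-492.5,231.3]))
E
```

```text
[ -71.63  -142.968   -0.568] [0.275 0.961 0.022] 418.2014516643582
[-0.0001, -0.2061, 0.0, -1.6943, 0.0064, -0.6029, 1.0]
```

Emit:
{"op": "apply_moves", "data": {
  "moves": [0, -0.1, 0, -0.85, 0, -0.3, 1, 0, -0.1, 0, -0.85, 0, -0.3, 1, 0, -0.1, 0, -0.85, 0, -0.3, 1, 0, -0.1, 0, -0.85, 0, -0.3, 1]
}}

```text
time_s: 1.6
ee_pos: [322.9, -374.9, 231.5]
orientation: [-90.0, 0.0, -147.4]
wrist_force: [-0.5, -0.4, -0.1]
grip_width: 85.3
```

```bash
python3 - <<'E'
from h import *
print(robot.read_state()["ee_pos"],row([458,-262,230],-135,1))
E
```

```text
[ 322.92271916 -374.93645139  231.53107299] [-0.0001, -0.1035, -0.0003, -0.8732, 0.0082, -0.1122, 1.0]
```

Emit:
{"op": "apply_moves", "data": {
  "moves": [0, -0.1, 0, -0.87, 0, -0.11, 1, 0, -0.1, 0, -0.87, 0, -0.11, 1, 0, -0.1, 0, -0.87, 0, -0.11, 1, 0, -0.1, 0, -0.87, 0, -0.11, 1, 0, -0.1, 0, -0.87, 0, -0.11, 1]
}}

```text
time_s: 2.22
ee_pos: [455.3, -266.7, 231.1]
orientation: [-90.0, -0.0, -135.7]
wrist_force: [-0.1, 0.1, -0.3]
grip_width: 85.5
```

```bash
python3 - <<'E'
from h import *
np.set_printoptions(precision=1,suppress=True)
s=robot.read_state();print(s["ee_pos"],s["orientation"],np.abs(s["qd"]).max())
cv2.imwrite("pics/w1.png",robot.camera("wrist"))
for t,z in(("tool_grip",80),("tool_foot",6),("stand_floor",6)):
    for q in robot.place_of(t,"wrist")[:4]:print(t,np.round(q["point"],1),round(q["conf"],2),atz("wrist",q["point"],z))
E
```

```text
[ 455.3 -266.7  231.1] [ -90.    -0.  -135.7] 1.2942065697076381
tool_grip [306.5 214.2] 0.78 [ 457.4 -260.    80. ]
tool_grip [408.2 303. ] 0.74 [ 461.7 -364.1   80. ]
tool_grip [173.  271.3] 0.74 [ 356.4 -218.7   80. ]
tool_grip [409.2  80.3] 0.61 [ 569.4 -245.9   80. ]
tool_foot [193.5 243.4] 0.84 [ 353.2 -215.4    6. ]
tool_foot [306.4 200. ] 0.66 [ 454.4 -261.7    6. ]
tool_foot [386.1  88.6] 0.6 [ 567.7 -244.2    6. ]
```

View pics/w1.png

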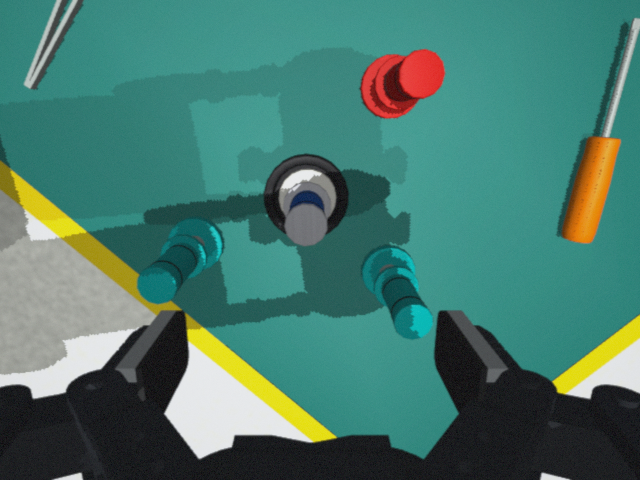

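Wrist view: blue tool in its dish, cap centre about (306,224), dish rim ellipse about x 265–348, y 154–238. Cross-checking these against their known heights.

```bash
python3 - <<'E'
from h import *
np.set_printoptions(precision=1,suppress=True)
im=cv2.imread("pics/w1.png").astype(int)
print("cap",atz("wrist",(306,224),114))
b,g,r=im[...,0],im[...,1],im[...,2]
m=((np.max(im,2)<75)).astype(np.uint8); m[:120]=0;m[250:]=0;m[:,:255]=0;m[:,360:]=0
# rim mask, dark & unsaturated
m&=((g-r)<15).astype(np.uint8)
m=cv2.morphologyEx(m,cv2.MORPH_OPEN,np.ones((3,3),np.uint8))
c=max(cv2.findContours(m,0,1)[0],key=cv2.contourArea);e=cv2.fitEllipse(cv2.convexHull(c));print(e,"rim",atz("wrist",e[0],18))
print(row([457.5,-261,61],-135.7,1),robot.read_state()["ee_pos"])
E
```

```text
cap [ 458.4 -259.1  114. ]
((306.01690673828125, 196.89361572265625), (80.05208587646484, 84.6537094116211), 81.98375701904297) rim [ 457.9 -258.1   18. ]
[-0.0, -0.0013, 0.0001, -0.03, 0.8517, -0.013, 1.0] [ 455.  -267.   231.4]
```

Emit:
{"op": "apply_moves", "data": {
  "moves": [0, 0, 0, -0.035, 0.1, -0.015, 1, 0, 0, 0, -0.035, 0.25, -0.015, 1, 0, 0, 0, -0.035, 0.4, -0.015, 1, 0, 0, 0, -0.035, 0.55, -0.015, 1, 0, 0, 0, -0.035, 0.7, -0.015, 1, 0, 0, 0, -0.035, 0.8, -0.015, 1, 0, 0, 0, -0.035, 0.85, -0.015, 1, 0, 0, 0, -0.035, 0.85, -0.015, 1]
}}

```text
time_s: 3.42
ee_pos: [458.5, -259.1, 61.1]
orientation: [-90.0, -0.0, -135.8]
wrist_force: [0.5, 0.3, -0.2]
grip_width: 85.4
```

```bash
python3 - <<'E'
from h import *
s=robot.read_state();print(s["ee_pos"],s["orientation"],s["wrist_force"])
cv2.imwrite("pics/w2.png",robot.camera("wrist"))
E
```

```text
[ 458.47919234 -259.13973891   61.10383302] [-9.00410743e+01 -1.14597115e-02 -1.35777919e+02] [ 0.45098599  0.31729741 -0.15806917]
```

View pics/w2.png

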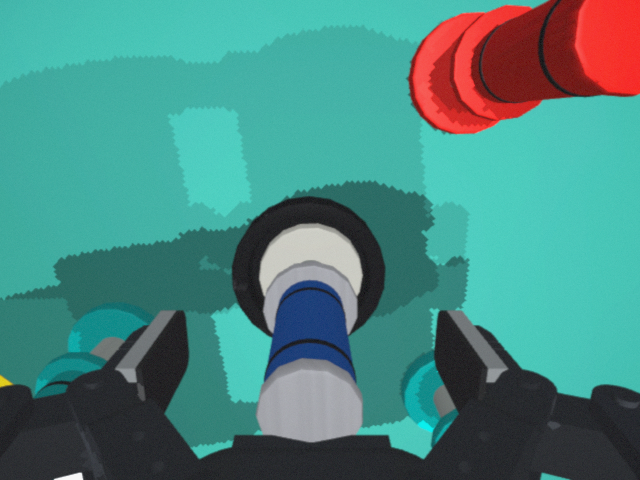

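Tool sits midway between the fingers (handle at column ~310, fingers at 180 and 440). Closing.

Emit:
{"op": "apply_moves", "data": {
  "moves": [0, 0, 0, 0, 0, 0, 0.2, 0, 0, 0, 0, 0, 0, 0.2, 0, 0, 0, 0, 0, 0, 0.2, 0, 0, 0, 0, 0, 0, 0.2, 0, 0, 0, 0, 0, 0, 0.2, 0, 0, 0, 0, 0, 0, 0.2, 0, 0, 0, 0, 0, 0, 0.2, 0, 0, 0, 0, 0, 0, 0.2],
  "force": 80
}}

```text
time_s: 4.47
ee_pos: [458.9, -258.7, 61.8]
orientation: [-90.0, -0.0, -135.7]
wrist_force: [-1.5, 1.3, 6.0]
grip_width: 24.5
```

Emit:
{"op": "apply_moves", "data": {
  "moves": [0, 0, 0, 0, 0, 0, 0, 0, 0, 0, 0, 0, 0, 0, 0, 0, 0, 0, 0, 0, 0, 0, 0, 0, 0, -0.1, 0, 0, 0, 0, 0, 0, -0.2, 0, 0, 0, 0, 0, 0, -0.4, 0, 0, 0, 0, 0, 0, -0.6, 0, 0, 0, 0, 0, 0, -0.6, 0, 0, 0, 0, 0, 0, -0.6, 0, 0]
}}

```text
time_s: 5.6
ee_pos: [458.3, -258.2, 180.1]
orientation: [-90.1, -0.0, -135.7]
wrist_force: [-0.1, -0.3, -3.1]
grip_width: 24.4
```

```bash
python3 - <<'E'
from h import *
np.set_printoptions(precision=2,suppress=True)
s=robot.read_state();print(s["ee_pos"],s["orientation"],s["wrist_force"],s["torque"])
cv2.imwrite("pics/w3.png",robot.camera("wrist"))
for t in("tool_grip","tool_foot"):
    print(t,robot.place_of(t,"wrist")[:1])
    print(t,robot.place_of(t,"wrist")[:1])
R0=R.from_euler("xyz",s["orientation"],degrees=True)
p=robot.camera_params("wrist")
for n,h in (("cap",34),("grip",0),("foot",-74),("foottop",-64)):
    X=s["ee_pos"]+np.array([0,0,19+h]); print(n,cv2.projectPoints(X.reshape(1,3),np.array(p["rvec"]),np.array(p["tvec"]),np.array([[p["fx"],0,p["cx"]],[0,p["fy"],p["cy"]],[0,0,1.]]),None)[0].ravel())
E
```

```text
[ 458.26 -258.25  180.13] [ -90.11   -0.02 -135.73] [-0.07 -0.33 -3.05] [ 0.03 -0.01  0.03]
tool_grip [{'point': [312.1, 346.5], 'conf': 0.94}]
tool_grip [{'point': [312.1, 346.5], 'conf': 0.94}]
tool_foot [{'point': [404.9, 94.4], 'conf': 0.97}]
tool_foot [{'point': [404.9, 94.4], 'conf': 0.97}]
cap [309.75 413.89]
grip [310.28 344.91]
foot [310.86 268.87]
foottop [310.81 276.  ]
```

View pics/w3.png

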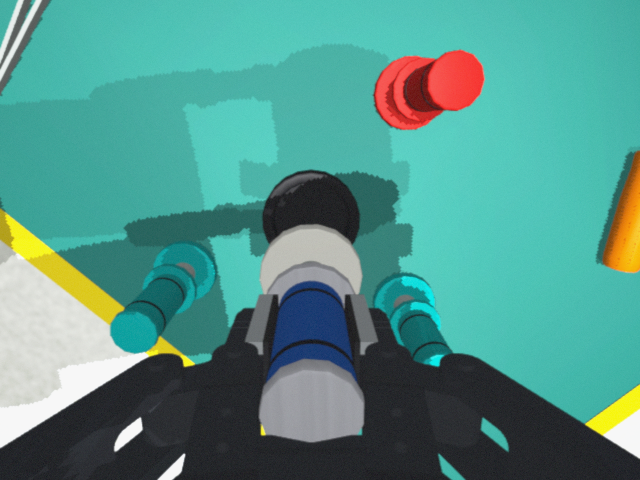

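Tool lifted upright (foot centred at column 311, as predicted), dish empty behind it. Carrying on to the lamp.

Emit:
{"op": "apply_moves", "data": {
  "moves": [0, 0, 0, -0.1, 0, -0.1, 0, 0, 0, 0, -0.26, 0, -0.27, 0, 0, 0, 0, -0.42, 0, -0.44, 0, 0, 0, 0, -0.58, 0, -0.61, 0, 0, 0, 0, -0.7, 0, -0.75, 0, 0, 0, 0, -0.76, 0, -0.81, 0]
}}

```text
time_s: 6.6
ee_pos: [454.2, -35.0, 181.0]
orientation: [-90.0, -0.0, -135.6]
wrist_force: [0.2, 0.4, -2.6]
grip_width: 24.5
```

Emit:
{"op": "apply_moves", "data": {
  "moves": [0, 0, 0, -0.1, 0, -0.1, 0, 0, 0, 0, -0.26, 0, -0.27, 0, 0, 0, 0, -0.42, 0, -0.44, 0, 0, 0, 0, -0.58, 0, -0.61, 0, 0, 0, 0, -0.7, 0, -0.75, 0, 0, 0, 0, -0.76, 0, -0.81, 0, 0, 0, 0, -0.76, 0, -0.81, 0, 0, 0, 0, -0.76, 0, -0.81, 0]
}}

```text
time_s: 7.6
ee_pos: [450.6, 184.3, 181.1]
orientation: [-90.0, -0.0, -135.8]
wrist_force: [0.2, -0.5, -2.1]
grip_width: 24.2
```

```bash
python3 - <<'E'
from h import *
np.set_printoptions(precision=2,suppress=True)
s=robot.read_state();print(s["ee_pos"],s["orientation"],s["wrist_force"],s["joints"])
cv2.imwrite("pics/w4.png",robot.camera("wrist"))
for t,z in(("lens_top",83.5),("seat",61),("lamp",0)):
    for q in robot.place_of(t,"wrist")[:2]:print(t,np.round(q["point"],1),round(q["conf"],2),atz("wrist",q["point"],z))
E
```

```text
[450.63 184.33 181.09] [ -89.98   -0.04 -135.78] [ 0.2  -0.55 -2.09] [13.24 18.47 97.57 -0.04 63.99 59.04]
lens_top [291.6 111.8] 0.8 [497.73 245.09  83.5 ]
```

View pics/w4.png

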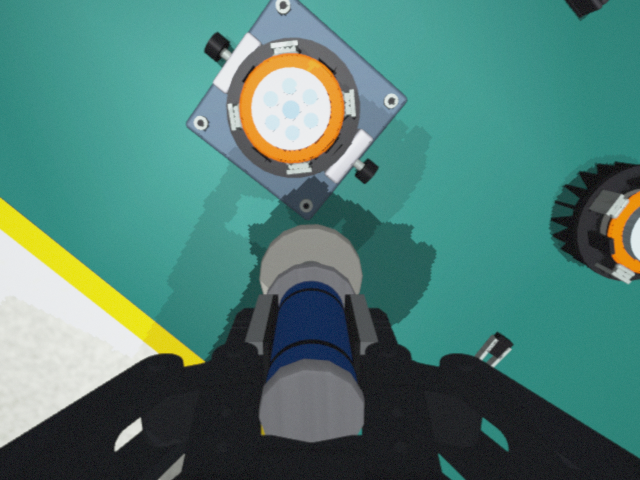

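Wrist view: lens cover centred about (291,108) within its four catches, tool foot below it at about (311,275). Fitting ellipses and checking the foot for tilt.

```bash
python3 - <<'E'
from h import *
np.set_printoptions(precision=1,suppress=True)
im=cv2.imread("pics/w4.png");hsv=cv2.cvtColor(im,cv2.COLOR_BGR2HSV)
o=cv2.inRange(hsv,(5,140,120),(22,255,255));o[:,450:]=0;o[200:]=0
cs=max(cv2.findContours(o,0,1)[0],key=cv2.contourArea);e=cv2.fitEllipse(cv2.convexHull(cs));print("orange",e,[atz("wrist",e[0],z) for z in(70,75.5)])
fill=cv2.drawContours(np.zeros_like(o),[cv2.convexHull(cs)],-1,255,-1)
w=cv2.bitwise_and(fill,cv2.bitwise_not(o));w=cv2.morphologyEx(w,cv2.MORPH_OPEN,np.ones((9,9),np.uint8))
cs=max(cv2.findContours(w,0,1)[0],key=cv2.contourArea);e=cv2.fitEllipse(cv2.convexHull(cs));print("barrel",e,atz("wrist",e[0],83.5))
# scale check -> diameters
p=robot.camera_params("wrist");K=np.array([[p["fx"],0,p["cx"]],[0,p["fy"],p["cy"]],[0,0,1.]])
pr=lambda X:cv2.projectPoints(np.array(X,float),np.array(p["rvec"]),np.array(p["tvec"]),K,None)[0].reshape(-1,2)
a=np.linspace(0,2*np.pi,60)
C=lambda c,r:np.c_[c[0]+r*np.cos(a),c[1]+r*np.sin(a),0*a+c[2]]
s=robot.read_state();g=s["ee_pos"]
for nm,h,r in(("foottop",64,25),("captop",-34+0,14)):
    q=pr(C(g+[0,0,19-h],r));print(nm,"L,R,T,B",q[:,0].min(),q[:,0].max(),q[:,1].min(),q[:,1].max())
q=pr(C([497.7,245,83.5],22));print("barrel pred size",np.ptp(q,0))
f=im[215:300,230:390].astype(int);sat=hsv[215:300,230:390,1];
m=((sat<40)&(f.max(2)>90)).astype(np.uint8)
ys,xs=np.nonzero(m);print("foot L R T",xs.min()+230,xs.max()+230,ys.min()+215)
for r in range(235,290,10):
    x=np.nonzero(m[r-215])[0];print(r,x.min()+230,x.max()+230)
E
```

```text
orange ((291.3126525878906, 107.75540924072266), (105.10739135742188, 110.5687255859375), 170.89801025390625) [array([499. , 247.6,  70. ]), array([499. , 247.4,  75.5])]
barrel ((290.5350341796875, 108.26445770263672), (79.85472106933594, 83.81289672851562), 170.831298828125) [498.6 247.1  83.5]
foottop L,R,T,B 259.0526211056294 363.3516224980964 225.42321584344498 323.2495201499994
captop L,R,T,B 256.38233535619236 366.4461123109068 365.64253430390545 458.750912228452
barrel pred size [80.  83.7]
foot L R T 259 362 224
235 280 342
245 270 351
255 264 357
265 261 360
275 260 362
285 261 360
```

Emit:
{"op": "apply_moves", "data": {
  "moves": [0, 0, 0, -0.2, 0, -0.03, 0, 0, 0, 0, -0.33, 0, -0.05, 0, 0, 0, 0, -0.39, 0, -0.058, 0, 0, 0, 0, -0.3915, 0.08, -0.058, 0, 0, 0, 0, -0.3915, 0.15, -0.058, 0, 0, 0, 0, -0.3915, 0.155, -0.058, 0, 0, 0, 0, -0.3915, 0.155, -0.058, 0, 0, 0, 0, -0.3915, 0.155, -0.058, 0]
}}

```text
time_s: 8.8
ee_pos: [498.6, 248.3, 150.8]
orientation: [-90.0, 0.0, -135.7]
wrist_force: [-0.1, 1.2, -2.4]
grip_width: 24.2
```

```bash
python3 - <<'E'
from h import *
np.set_printoptions(precision=2,suppress=True)
for i in range(3):
    s=robot.read_state();print(s["ee_pos"],s["orientation"],s["wrist_force"],s["torque"]); 
    im=robot.camera("wrist")
cv2.imwrite("pics/w5.png",im)
hsv=cv2.cvtColor(im,cv2.COLOR_BGR2HSV);print(atz("wrist",(311,260),83.5))
E
```

```text
[498.62 248.32 150.81] [ -89.97    0.05 -135.74] [-0.13  1.23 -2.4 ] [ 0.   -0.05  0.05]
[498.61 248.39 150.79] [ -89.97    0.05 -135.73] [-0.15  0.47 -2.43] [ 0.08 -0.   -0.01]
[498.61 248.42 150.77] [ -89.97    0.05 -135.73] [-0.36  0.01 -2.72] [ 0.06  0.07 -0.04]
[498.95 248.94  83.5 ]
```

View pics/w5.png

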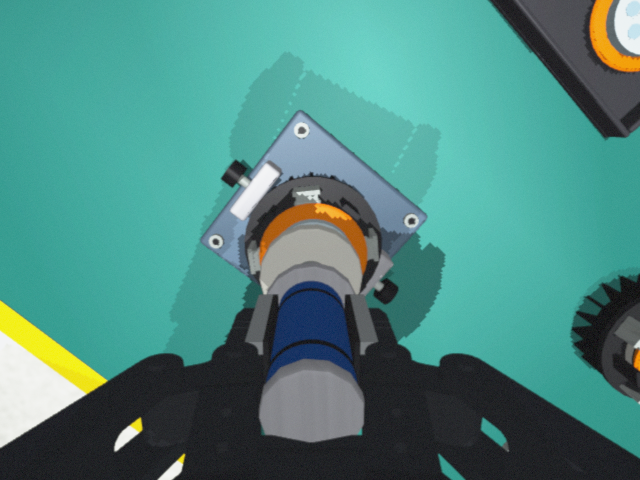

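Foot hovers over the cover; orange flange shows around it (columns 260–367, front edge row ~203). Fitting the visible flange rim for a last centring.

```bash
python3 - <<'E'
from h import *
from scipy.optimize import least_squares
np.set_printoptions(precision=2,suppress=True)
im=cv2.imread("pics/w5.png");hsv=cv2.cvtColor(im,cv2.COLOR_BGR2HSV)
o=cv2.inRange(hsv,(5,130,60),(22,255,255));o[:,450:]=0;o=cv2.morphologyEx(o,cv2.MORPH_OPEN,np.ones((3,3),np.uint8))
P=[]
for x in range(275,355,4):
    y=np.nonzero(o[:,x])[0]
    if len(y):P.append((x,y.min()))
for y in range(220,262,4):
    x=np.nonzero(o[y])[0]
    if len(x):P+= [(x.min(),y),(x.max(),y)]
for z in(75.0,76.):
    W=np.array([atz("wrist",q,z)[:2] for q in P])
    f=lambda v:np.hypot(*(W-v).T)-30.5
    r=least_squares(f,[498,247],loss="soft_l1");print(z,r.x,f(r.x).std())
    print(f(r.x))
s=robot.read_state();print(s["ee_pos"],s["wrist_force"])
E
```

```text
75.0 [498.52 247.24] 0.8055603605200811
[ 0.02 -0.07  0.09 -0.    0.1  -0.13 -0.2  -0.11 -0.4   0.    0.01  0.17
  0.47  0.39  0.47  0.21  0.61  0.24  0.11  0.23 -0.04  0.19 -0.25 -0.
 -0.21  0.06 -0.4  -0.1  -0.37 -0.55 -0.64 -0.82 -0.73 -0.91 -1.17 -0.82
 -0.89 -1.07 -1.52 -1.15 -4.35 -1.05]
76.0 [498.63 247.36] 0.8470817767024198
[ 0.01 -0.07  0.09  0.01  0.12 -0.11 -0.17 -0.08 -0.36  0.04  0.05  0.2
  0.5   0.42  0.5   0.23  0.63  0.25  0.12  0.22 -0.06  0.17 -0.29 -0.03
 -0.26  0.02 -0.45 -0.15 -0.44 -0.61 -0.72 -0.9  -0.82 -1.   -1.27 -0.91
 -1.01 -1.18 -1.66 -1.27 -4.48 -1.19]
[498.54 248.41 150.69] [ 0.14  0.26 -3.48]
```

Emit:
{"op": "apply_moves", "data": {
  "moves": [0, 0, 0, 0.004, 0, 0.004, 0, 0, 0, 0, 0.004, 0.02, 0.004, 0, 0, 0, 0, 0.004, 0.04, 0.004, 0, 0, 0, 0, 0.004, 0.047, 0.004, 0, 0, 0, 0, 0.004, 0.047, 0.004, 0]
}}

```text
time_s: 9.57
ee_pos: [498.3, 247.2, 140.6]
orientation: [-90.0, -0.0, -135.7]
wrist_force: [0.8, 0.3, -2.1]
grip_width: 24.5
```

Emit:
{"op": "apply_moves", "data": {
  "moves": [0, 0, 0, 0, 0.003, 0, 0, 0, 0, 0, 0, 0.006, 0, 0, 0, 0, 0, 0, 0.009, 0, 0, 0, 0, 0, 0, 0.012, 0, 0, 0, 0, 0, 0, 0.012, 0, 0]
}}

```text
time_s: 10.2
ee_pos: [498.3, 247.2, 138.4]
orientation: [-90.0, -0.0, -135.7]
wrist_force: [0.7, -0.7, -2.9]
grip_width: 24.4
```

Emit:
{"op": "apply_moves", "data": {
  "moves": [0, 0, 0, 0, 0.003, 0, 0, 0, 0, 0, 0, 0.006, 0, 0, 0, 0, 0, 0, 0.006, 0, 0]
}}

```text
time_s: 10.58
ee_pos: [498.3, 247.2, 137.2]
orientation: [-90.0, -0.0, -135.7]
wrist_force: [0.0, 0.1, -2.5]
grip_width: 24.6
```

Emit:
{"op": "apply_moves", "data": {
  "moves": [0, 0, 0, 0, 0.003, 0, 0, 0, 0, 0, 0, 0.006, 0, 0, 0, 0, 0, 0, 0.006, 0, 0]
}}

```text
time_s: 10.95
ee_pos: [498.3, 247.2, 136.0]
orientation: [-90.0, -0.0, -135.7]
wrist_force: [-0.5, 0.5, -2.7]
grip_width: 24.5
```

Emit:
{"op": "apply_moves", "data": {
  "moves": [0, 0, 0, 0, 0.003, 0, 0, 0, 0, 0, 0, 0.005, 0, 0, 0, 0, 0, 0, 0.005, 0, 0]
}}

```text
time_s: 11.32
ee_pos: [498.4, 247.3, 135.0]
orientation: [-90.0, -0.0, -135.7]
wrist_force: [-0.1, 0.3, -2.8]
grip_width: 24.7
```

Emit:
{"op": "apply_moves", "data": {
  "moves": [0, 0, 0, 0, 0.003, 0, 0, 0, 0, 0, 0, 0.005, 0, 0, 0, 0, 0, 0, 0.005, 0, 0]
}}

```text
time_s: 11.7
ee_pos: [498.5, 247.3, 134.4]
orientation: [-90.0, 0.0, -135.7]
wrist_force: [-1.2, -0.5, 3.5]
grip_width: 24.3
```

Emit:
{"op": "apply_moves", "data": {
  "moves": [0, 0, 0, 0, 0.003, 0, 0, 0, 0, 0, 0, 0.003, 0, 0]
}}

```text
time_s: 11.95
ee_pos: [498.6, 247.4, 133.8]
orientation: [-90.0, 0.0, -135.7]
wrist_force: [-0.3, -0.0, 4.5]
grip_width: 24.4
```

Emit:
{"op": "apply_moves", "data": {
  "moves": [0, 0, 0, 0, 0.003, 0, 0, 0, 0, 0, 0, 0.003, 0, 0]
}}

```text
time_s: 12.2
ee_pos: [498.6, 247.4, 133.2]
orientation: [-90.0, 0.0, -135.7]
wrist_force: [-0.2, 0.5, 4.6]
grip_width: 24.1
```

Emit:
{"op": "apply_moves", "data": {
  "moves": [0, 0, 0, 0, 0.004, 0, 0, 0, 0, 0, 0, 0.004, 0, 0]
}}

```text
time_s: 12.45
ee_pos: [498.6, 247.5, 132.5]
orientation: [-90.0, 0.1, -135.7]
wrist_force: [-0.4, 1.2, 5.2]
grip_width: 24.7
```

Emit:
{"op": "apply_moves", "data": {
  "moves": [0, 0, 0, 0, 0.004, 0, 0, 0, 0, 0, 0, 0.004, 0, 0]
}}

```text
time_s: 12.7
ee_pos: [497.8, 247.0, 130.4]
orientation: [-90.0, -0.1, -135.7]
wrist_force: [0.2, 0.5, -3.0]
grip_width: 24.8
```

Emit:
{"op": "apply_moves", "data": {
  "moves": [0, 0, 0, 0, 0.004, 0, 0, 0, 0, 0, 0, 0.004, 0, 0]
}}

```text
time_s: 12.95
ee_pos: [498.1, 247.1, 129.9]
orientation: [-90.0, -0.1, -135.7]
wrist_force: [0.3, -0.2, -2.6]
grip_width: 24.3
```

Emit:
{"op": "apply_moves", "data": {
  "moves": [0, 0, 0, 0, 0.004, 0, 0, 0, 0, 0, 0, 0.004, 0, 0]
}}

```text
time_s: 13.2
ee_pos: [498.3, 247.2, 129.5]
orientation: [-90.0, -0.0, -135.7]
wrist_force: [-0.3, 0.2, -3.3]
grip_width: 24.5
```

Emit:
{"op": "apply_moves", "data": {
  "moves": [0, 0, 0, 0, 0.003, 0, 0, 0, 0, 0, 0, 0.003, 0, 0]
}}

```text
time_s: 13.45
ee_pos: [498.4, 247.3, 129.2]
orientation: [-90.0, 0.0, -135.7]
wrist_force: [-0.2, -0.4, -1.1]
grip_width: 24.5
```

Emit:
{"op": "apply_moves", "data": {
  "moves": [0, 0, 0, 0, 0.003, 0, 0, 0, 0, 0, 0, 0.003, 0, 0]
}}

```text
time_s: 13.7
ee_pos: [498.5, 247.3, 129.0]
orientation: [-90.0, 0.0, -135.7]
wrist_force: [-1.8, -0.9, 4.3]
grip_width: 24.5
```

Emit:
{"op": "apply_moves", "data": {
  "moves": [0, 0, 0, 0, 0.003, 0, 0, 0, 0, 0, 0, 0.003, 0, 0]
}}

```text
time_s: 13.95
ee_pos: [498.6, 247.3, 129.0]
orientation: [-90.0, 0.1, -135.7]
wrist_force: [-3.2, -1.0, 9.1]
grip_width: 24.5
```

```bash
python3 - <<'E'
from h import *
np.set_printoptions(precision=2,suppress=True)
s=robot.read_state();print(s["ee_pos"],s["orientation"],s["wrist_force"],s["torque"])
cv2.imwrite("pics/s6.png",cv2.resize(robot.camera("scene")[80:180,320:450],(780,600),interpolation=3))
E
```

```text
[498.6  247.34 129.01] [ -89.96    0.06 -135.72] [-3.21 -1.04  9.14] [-0.34  0.61 -0.08]
```

Emit:
{"op": "apply_moves", "data": {
  "moves": [0, 0, 0, 0, 0.003, 0, 0, 0, 0, 0, 0, 0.0035, 0, 0, 0, 0, 0, 0, 0.0035, 0, 0]
}}

```text
time_s: 14.38
ee_pos: [498.7, 247.4, 129.0]
orientation: [-89.9, 0.1, -135.7]
wrist_force: [-4.2, -1.1, 12.5]
grip_width: 24.1
```

Emit:
{"op": "apply_moves", "data": {
  "moves": [0, 0, 0, 0, 0.003, 0, 0, 0, 0, 0, 0, 0.004, 0, 0, 0, 0, 0, 0, 0.004, 0, 0]
}}

```text
time_s: 14.75
ee_pos: [498.8, 247.5, 129.0]
orientation: [-89.9, 0.1, -135.7]
wrist_force: [-6.1, -1.4, 18.3]
grip_width: 24.4
```

Emit:
{"op": "apply_moves", "data": {
  "moves": [0, 0, 0, 0, 0, 0, 0, 0, 0, 0, 0, 0, 0, 0, 0, 0, 0, 0, 0, 0, 0, 0, 0, 0, 0, 0, 0, 0]
}}

```text
time_s: 15.25
ee_pos: [498.8, 247.5, 128.9]
orientation: [-89.9, 0.1, -135.7]
wrist_force: [-6.7, -2.3, 19.0]
grip_width: 24.2
```

Emit:
{"op": "apply_moves", "data": {
  "moves": [0, 0, 0, 0, 0, 0, 0, 0, 0, 0, 0, 0, 0, 0, 0, 0, 0, 0, 0, 0, 0]
}}

```text
time_s: 15.62
ee_pos: [498.8, 247.5, 129.0]
orientation: [-89.9, 0.1, -135.7]
wrist_force: [-5.9, -1.8, 18.2]
grip_width: 24.4
```

Emit:
{"op": "apply_moves", "data": {
  "moves": [0, 0, 0, 0, -0.01, 0, 0, 0, 0, 0, 0, -0.03, 0, 0, 0, 0, 0, 0, -0.12, 0, 0, 0, 0, 0, 0, -0.26, 0, 0, 0, 0, 0, 0.2, -0.26, 0.03, 0, 0, 0, 0, 0.35, -0.26, 0.05, 0, 0, 0, 0, 0.388, -0.26, 0.054, 0, 0, 0, 0, 0.388, -0.26, 0.054, 0, 0, 0, 0, 0.388, -0.26, 0.054, 0]
}}

```text
time_s: 16.75
ee_pos: [451.1, 186.0, 178.3]
orientation: [-90.0, 0.0, -135.7]
wrist_force: [0.6, -1.5, -2.9]
grip_width: 24.4
```

```bash
python3 - <<'E'
from h import *
np.set_printoptions(precision=2,suppress=True)
s=robot.read_state();print(s["ee_pos"],s["orientation"],s["wrist_force"])
im=robot.camera("wrist");cv2.imwrite("pics/w7.png",im)
hsv=cv2.cvtColor(im,cv2.COLOR_BGR2HSV)
o=cv2.inRange(hsv,(5,140,120),(22,255,255));o[:,450:]=0;o[200:]=0
cs=max(cv2.findContours(o,0,1)[0],key=cv2.contourArea);fill=cv2.drawContours(np.zeros_like(o),[cv2.convexHull(cs)],-1,255,-1)
w=cv2.bitwise_and(fill,cv2.bitwise_not(o));w=cv2.morphologyEx(w,cv2.MORPH_OPEN,np.ones((9,9),np.uint8))
cs=max(cv2.findContours(w,0,1)[0],key=cv2.contourArea);e=cv2.fitEllipse(cv2.convexHull(cs));print("barrel",e,atz("wrist",e[0],77))
cr=im[20:220,190:390];cv2.imwrite("pics/w7c.png",cv2.resize(np.hstack([cv2.imread("pics/w4.png")[8:208,190:390],cr]),(800,400),interpolation=3))
E
```

```text
[451.07 185.98 178.28] [ -89.99    0.03 -135.71] [ 0.61 -1.54 -2.91]
barrel ((290.03826904296875, 110.20706939697266), (78.74606323242188, 82.5937271118164), 169.92831420898438) [497.93 248.31  77.  ]
```

View pics/w7c.png

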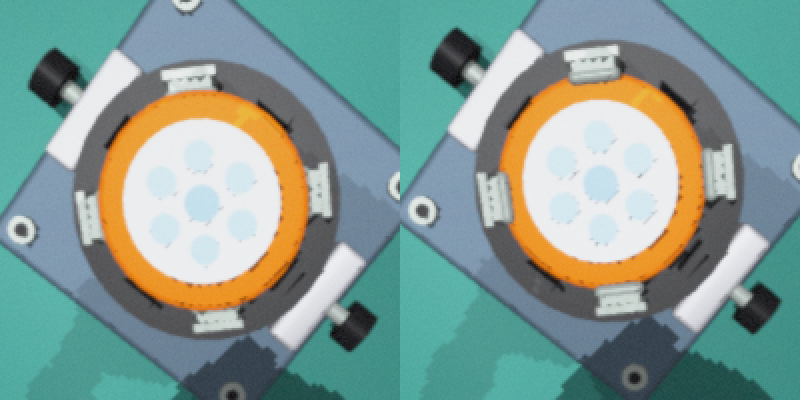

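Right half: all four steel catches now overlap the orange flange and the ellipse ratio is unchanged, so the cover is level and home. Returning the tool.

Emit:
{"op": "apply_moves", "data": {
  "moves": [0, 0, 0, 0.1, 0, 0.1, 0, 0, 0, 0, 0.26, 0, 0.27, 0, 0, 0, 0, 0.42, 0, 0.44, 0, 0, 0, 0, 0.58, 0, 0.61, 0, 0, 0, 0, 0.7, 0, 0.75, 0, 0, 0, 0, 0.763, 0, 0.81, 0, 0, 0, 0, 0.763, 0, 0.81, 0]
}}

```text
time_s: 17.68
ee_pos: [454.7, -38.0, 178.2]
orientation: [-90.0, 0.0, -135.8]
wrist_force: [-0.3, -0.2, -2.1]
grip_width: 24.6
```

Emit:
{"op": "apply_moves", "data": {
  "moves": [0, 0, 0, 0.1, 0, 0.1, 0, 0, 0, 0, 0.26, 0, 0.27, 0, 0, 0, 0, 0.42, 0, 0.44, 0, 0, 0, 0, 0.58, 0, 0.61, 0, 0, 0, 0, 0.7, 0, 0.75, 0, 0, 0, 0, 0.763, 0, 0.81, 0, 0, 0, 0, 0.763, 0, 0.81, 0, 0, 0, 0, 0.763, 0, 0.81, 0]
}}

```text
time_s: 18.68
ee_pos: [458.0, -258.1, 178.3]
orientation: [-90.1, 0.0, -135.7]
wrist_force: [0.3, 0.8, -3.2]
grip_width: 24.1
```

```bash
python3 - <<'E'
from h import *
np.set_printoptions(precision=2,suppress=True)
im=robot.camera("wrist");cv2.imwrite("pics/w8.png",im)
s=robot.read_state();print(s["ee_pos"],s["orientation"],s["wrist_force"],row([458.3,-258.8,80],-135.7,0))
def foot(im):
    hsv=cv2.cvtColor(im,cv2.COLOR_BGR2HSV);m=((hsv[...,1]<40)&(im.max(2)>90))[215:300,230:390];ys,xs=np.nonzero(m);return xs.min()+230,xs.max()+230,ys.min()+215
print([foot(cv2.imread(f"pics/w{i}.png")) for i in (3,4,7,8)])
E
```

```text
[ 458.09 -258.11  178.39] [ -90.04    0.01 -135.65] [ 0.13  1.45 -2.93] [0.0003, 0.0004, -0.0001, 0.0018, 0.4919, 0.0035, 0.0]
[(np.int64(259), np.int64(364), np.int64(224)), (np.int64(259), np.int64(362), np.int64(224)), (np.int64(259), np.int64(361), np.int64(224)), (np.int64(259), np.int64(364), np.int64(224))]
```

View pics/w8.png

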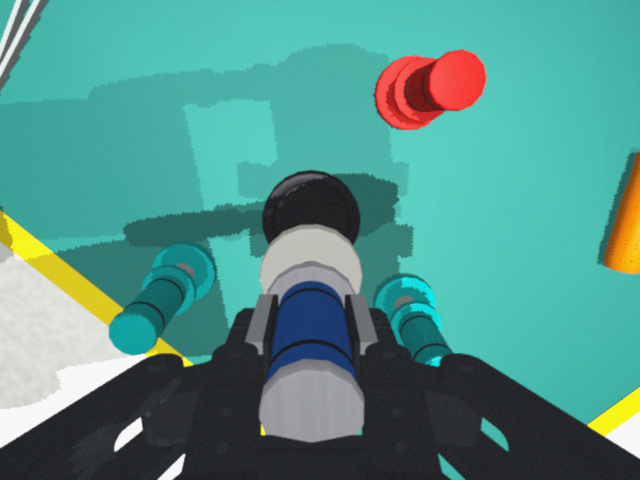

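Same view as just after pick-up (dish at (311,215), foot at (311,275)); the tool has not slipped. Lowering.

Emit:
{"op": "apply_moves", "data": {
  "moves": [0, 0, 0, 0.002, 0.1, 0.003, 0, 0, 0, 0, 0.002, 0.25, 0.003, 0, 0, 0, 0, 0.002, 0.38, 0.003, 0, 0, 0, 0, 0.002, 0.46, 0.003, 0, 0, 0, 0, 0.002, 0.51, 0.003, 0, 0, 0, 0, 0.002, 0.54, 0.003, 0, 0, 0, 0, 0.002, 0.56, 0.003, 0, 0, 0, 0, 0.002, 0.565, 0.003, 0, 0, 0, 0, 0.002, 0.565, 0.003, 0]
}}

```text
time_s: 19.85
ee_pos: [458.3, -260.5, 65.7]
orientation: [-90.0, 0.0, -135.7]
wrist_force: [0.1, -0.4, -2.6]
grip_width: 24.6
```

Emit:
{"op": "apply_moves", "data": {
  "moves": [0, 0, 0, 0, 0.004, 0, 0, 0, 0, 0, 0, 0.008, 0, 0, 0, 0, 0, 0, 0.012, 0, 0, 0, 0, 0, 0, 0.012, 0, 0]
}}

```text
time_s: 20.35
ee_pos: [458.1, -260.4, 62.9]
orientation: [-90.0, -0.0, -135.7]
wrist_force: [1.0, 0.1, -2.6]
grip_width: 24.6
```

Emit:
{"op": "apply_moves", "data": {
  "moves": [0, 0, 0, 0, 0.003, 0, 0, 0, 0, 0, 0, 0.005, 0, 0, 0, 0, 0, 0, 0.005, 0, 0]
}}

```text
time_s: 20.72
ee_pos: [458.1, -260.4, 62.0]
orientation: [-90.0, -0.0, -135.7]
wrist_force: [0.7, 0.0, -2.2]
grip_width: 24.5
```

Emit:
{"op": "apply_moves", "data": {
  "moves": [0, 0, 0, 0, 0.002, 0, 0, 0, 0, 0, 0, 0.004, 0, 0, 0, 0, 0, 0, 0.004, 0, 0]
}}

```text
time_s: 21.1
ee_pos: [458.2, -260.4, 61.8]
orientation: [-90.0, -0.0, -135.7]
wrist_force: [-1.9, 1.7, 5.4]
grip_width: 24.5
```

Emit:
{"op": "apply_moves", "data": {
  "moves": [0, 0, 0, 0, -0.003, 0, 0, 0, 0, 0, 0, -0.003, 0, 0.4, 0, 0, 0, 0, -0.003, 0, 0.6, 0, 0, 0, 0, -0.003, 0, 1, 0, 0, 0, 0, -0.003, 0, 1, 0, 0, 0, 0, -0.003, 0, 1, 0, 0, 0, 0, -0.003, 0, 1, 0, 0, 0, 0, -0.003, 0, 1]
}}

```text
time_s: 22.1
ee_pos: [458.1, -260.4, 61.8]
orientation: [-90.0, -0.0, -135.7]
wrist_force: [-0.2, 0.2, 0.1]
grip_width: 85.4
```

Emit:
{"op": "apply_moves", "data": {
  "moves": [0, 0, 0, 0, -0.1, 0, 1, 0, 0, 0, 0, -0.3, 0, 1, 0, 0, 0, 0, -0.55, 0, 1, 0, 0, 0, 0, -0.8, 0, 1, 0, 0, 0, 0, -0.85, 0, 1, 0, 0, 0, 0, -0.85, 0, 1]
}}

```text
time_s: 22.85
ee_pos: [458.1, -260.4, 232.0]
orientation: [-89.9, 0.0, -135.7]
wrist_force: [0.2, 0.4, -1.0]
grip_width: 85.4
```

```bash
python3 - <<'E'
from h import *
np.set_printoptions(precision=1,suppress=True)
a=robot.camera("wrist")
s=robot.camera("scene");cv2.imwrite("pics/end.png",np.hstack([cv2.resize(a,(400,300)),cv2.resize(s,(400,300))]))
cv2.imwrite("pics/end_s.png",cv2.vconcat([cv2.resize(a[100:340,200:460],(520,480))]))
t=robot.camera("top");print([np.round(q["point"]).tolist() for q in robot.place_of("tool_foot","top")[:4]])
E
```

```text
[[397.0, 248.0], [411.0, 284.0], [408.0, 285.0]]
```

View pics/end.png

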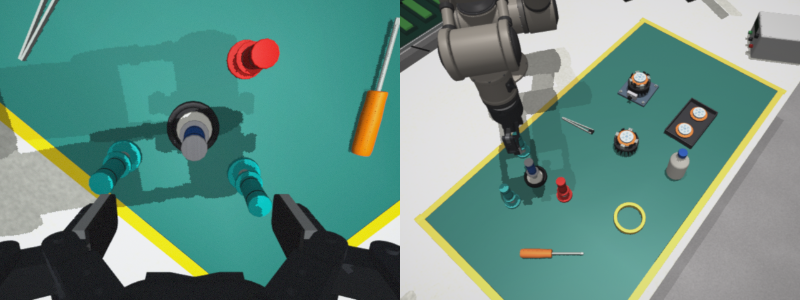

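The tool stands upright in its dish at (193,125) in the wrist half. Everything else is in place, and the gripper is clear.

```bash
python3 -c "
from rig import robot
print(robot.finish_job())"
```

```text
the job is handed in; nothing more can be done
None
```

I pressed the cover home with the blue seating tool, stood the tool back in its dish and handed the job in at about 23 s of the 51 s allowed.

- **Click:** the push rose to about 8 N at my last reading before the cover gave way and dropped. It then stopped hard on the seat with a steep rise. Readings came every 0.25 to 0.4 s, so the true peak may have been a little higher.
- **Seal:** I held it for about 0.9 s at about 21 N, which is the wrist force with the tool's weight added back. Up to 6 N of sideways force showed on the wrist during the hold.
- **Cover check:** the wrist picture afterwards shows all four catches over the orange flange. The fitted outline of the lens gave the same proportions as before, so it looks level.
- **Tool check:** the tool had not slipped in the grip, and the last picture shows it upright in its dish. Nothing else on the bench appears to have moved.

One thing disagreed. First contact with the cover came about 4.5 mm lower than I expected, and the travel from there to the seat was about 5.6 mm instead of the nominal 6.5 mm. I did not find the cause, but the hard stop and the catches both point to the cover being home.

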